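# Reset the length stop of a dough-log cutting guide and hold it clamped

### The job

Draw the blue spacer plate up out of its grooves on the dough cutting guide and put it in the steel pan, then pull the spring-loaded stop plate out along the guide until it lines up with the red mark. While holding it there, slide the yellow cam lever on its carriage fully closed (away from the robot), and finish still holding the stop plate at the mark, for its spring would pull it back. Leave the bowl, the carton and the can alone.

Things in the scene. Friction and masses are not known exactly. Their poses are not given: they have to be found in the camera images.
- guide: Dough cutting guide, fixed: white board 240 (x) by 390 (y) by 18 mm thick, x +-120, y -270 to +120. Origin at bench height. +y: the way the stop plate is pulled out; +x: away from the robot (turned up to 0.2 rad). Steel spring housing at the -y end, top 52 mm above the bench. Two grey grooved posts, tops 63 mm above the bench, at x +-78 to +-98, y -20 to +10.
- spacer_center (a point): Centre of the loose blue spacer plate, 166 (x) by 8 (y, thickness) by 80 mm (z), 120 g. Starts upright on the board in the posts' grooves (open at the top, 1.5 mm play each side), bottom 18 and top 98 mm above the bench, axes as the guide's, blocking the stop plate, which starts 65 mm off (-y, centre to centre). Comes out straight up by its top edge; clear once its bottom is above 63 mm.
- pan_in (a point): Centre of the inner floor (4 mm above the bench) of the open steel pan, outside 265 (x) by 176 (y) by 65 mm high, walls 4 mm, fixed to the bench. The spacer plate may stand, lean or lie in it, between its walls.
- leg (a joint): How far the sliding leg with its stop plate is pulled out along the guide's +y, in m: 0 = fully in (start), 0.14 = end of travel. A spring pulls it back with 4.5 N at 0 and 6.2 N at full travel. It cannot move in x or z.
- stop_grip (a point): Where to hold the stop plate, an upright aluminium plate 146 (x) by 10 (y) by 73 mm, top edge 93 mm above the bench. This point: mid-thickness, 45 mm from the plate's middle towards the robot (-x), 20 mm below the top edge; axes as the guide's. On the plate's -y side lies its dark carriage, top 36 mm above the bench. Fingers loosely astride the plate can slide along it in x while keeping it from moving in y.
- stop_mid (a point): As stop_grip, but at the middle of the stop plate's length (x) and thickness (y): the plane that must line up with the mark. Moves with the leg.
- lever (a joint): Slide of the yellow cam lever along the carriage in guide +x (away from the robot), in m: 0 = open, 0.035 = fully closed. Starts 0 to 6 mm from open. It needs about 2.5 N and stays where it is left.
- lever_face (a point): Middle of the near (-x) face of the yellow cam lever, an upright paddle 10 (x) by 30 (y) by 52 mm, top 95 mm above the bench, riding on the leg's carriage 10 to 40 mm from the stop plate's mid-plane on its -y side. The face is 40 mm in x from stop_grip when open, 75 mm when closed. A finger lying on the -y face of the stop plate and sliding along it in +x pushes the lever closed.
- mark (a point): The red length mark: centre of a small fixed red pointer 22 (x) by 6 (y) by 12 mm on the scale at the guide's far edge (guide x +108 mm), axes as the guide's. Pull the leg until the middle of the stop plate's thickness is level with it along the guide's y.
- bowl: Bystander: open steel bowl, 100 mm across, 55 mm high, loose. Origin at the centre of its underside.
- carton: Bystander: yellow carton 62 by 62 by 166 mm, loose. Origin at the centre of its underside.
- can: Bystander: yellow can 60 mm across, 150 mm high, loose. Origin at the centre of its underside.
There are look-alikes about, which are no part of the job. What is shaped like the part that bears spacer_center but black is not meant.

How it is judged (in metres and radians):
On the way, in this order (a step that is already met when the one before it is completed fails the run):
1. the spacer plate is in the steel pan and released (x of spacer_center in the frame of pan_in between -0.125 and 0.125 m and y of spacer_center in the frame of pan_in between -0.085 and 0.085 m and z of spacer_center in the frame of pan_in below 0.075 m and contact force between the fingers and spacer below 0.2 N), for 0.2 s.
2. the stop plate is held at the red mark with the cam lever still open (y of stop_mid in the frame of mark between -0.006 and 0.006 m and value of joint lever below 0.012 m and contact force between the fingers and leg above 1 N), for 0.1 s.
At the end, for the whole second after the job is handed in: The spacer plate lies in the pan, let go; the stop plate stands still within 6 mm of the red mark, held there by the fingers (more than 1.5 N) against its spring; the cam lever is closed (over 30 of its 35 mm) (all of step 1 and y of stop_mid in the frame of mark between -0.006 and 0.006 m and value of joint lever above 0.03 m and contact force between the fingers and leg above 1.5 N and velocity of joint leg between -0.01 and 0.01 m/s); the arm keeps its last pose, push and grip.
It fails at once if the cam lever is slid while the stop plate is away from the red mark (lever past 12 mm, plate more than 10 mm off) (value of joint lever above 0.012 m and (y of stop_mid in the frame of mark below -0.01 m or y of stop_mid in the frame of mark above 0.01 m)).
It fails at once if the bowl is shifted or tipped (distance of bowl from where it was at the start of the episode above 0.03 m or angle between bowl's own z axis and vertical above 0.4 rad).
It fails at once if the carton is shifted or tipped (distance of carton from where it was at the start of the episode above 0.03 m or angle between carton's own z axis and vertical above 0.4 rad).
It fails at once if the can is shifted or tipped (distance of can from where it was at the start of the episode above 0.03 m or angle between can's own z axis and vertical above 0.4 rad).
It also fails if it takes over 56 s, if anything falls off the work surface, if the arm or the gripper's body presses on something with over 40 N, if the wrist force passes 120 N, or if a joint passes its speed limit or range.

### The arm

A 7-joint arm with a two-finger parallel gripper is mounted at the origin on the work surface. World frame = base frame: x ahead of the robot, y to its left, z up, the work surface at z = 0. Lengths are in m, angles in degrees, forces in N, time in s.
With the tool pointing down it reaches from about 0.4 to 0.85 m from the base axis. Payload 10.4 kg.
Tool frame: the origin (TCP) lies at the very end of the fingers, on their centre line; the grasp point (between the pads) lies 19 mm behind it; z points along the fingers, y is the line along which they close (so a half turn about z gives the same grasp; the last joint's range is limited). The gripper opens to 87 mm and grips with 3 to 60 N. Pads are 19 mm wide; open, the fingers measure 117 mm over their backs; the gripper's body (75 mm by 190 mm) begins 51 mm behind the grasp point.
Start: joints at [-74.519, 19.034, -3.707, 83.658, 1.238, 77.344, -5.071], TCP at [0.18, 0.598, 0.223] pointing down, gripper open.
Joint ranges: [-148.97, 148.97], [-28.65, 121.19], [-84.17, 76.75], [9.2, 138.47], [-72.65, 252.65], [3.7, 117.97], [-149.18, 149.18]. Speed limits (degrees/s): [127.2, 127.2, 159.86, 159.86, 180, 180, 180].

### API

Orientations are given as a 3x3 rotation matrix whose columns are the frame's x, y, z axes.
In Python, from station import robot, eyes gives the robot as it stands. The module is installed in compiled form; this text tells all that it offers.
- The arm moves only by the tool arm_command, never from a script. Its argument "plan" is a list of rows, each a list of 3 entries, a list of its own where there are three numbers: the shift along the tool's x, y, z in mm, then the turn, a rotation vector about the tool's x, y, z in degrees, then the closure, from -1 (fully open) to 1 (shut). In form: [[[x, y, z], [wx, wy, wz], hand], ...]. A call has 1 to 12 rows; each row shifts and turns the commanded pose from where the row before left it, along the tool's axes as they then stand; what a row does not reach is not made up. A row lasts 1/12 s, in which the tool goes at most 41.7 mm and 7.16 degrees, less where a joint would pass 70% of its speed; a pose out of reach is approached as far as the arm can. A call with a gripper value outside its range is refused whole. The fingers move at their own pace and stop on an object; the grip force is fixed at half the most. Time passes only in rows, so rows that do not move let the fingers close. It gives the time, the measured TCP pose, the force, the opening and the grip force at its end, in the units of the state.
- robot.state(): the state, without advancing time (a new reading comes with each control period).
- eyes.read_camera(name): name is "scene" or "top" or "wrist"; returns the picture (420x560x3 uint8, red, green, blue); there is no depth.
- eyes.camera_info(name): a dict with "K" (3x3 intrinsics, pixels), "distortion" ([k1, k2, p1, p2, k3] as OpenCV has them; the pictures are not rectified), "extrinsics" (4x4, takes a point from world to camera coordinates). Camera axes: x right, y down, z forward; pixel columns grow to the right and rows downward; lengths in m; the calibration is good to about 2 mm. A picture is of the moment at which its call begins: read the wrist's pose just before it. camera_info takes no time and is no camera call; for the wrist camera it gives the pose at the moment of the call.
- robot.finish_job(): hands the job in; it is judged then, once.
The state is a dict: "time": time; "joints": joint angles; "qvel": joint speeds; "tau": joint torques, N m; "tcp_pos": TCP position; "eef_rot": TCP orientation; "ft_force": force on the tool from outside, world axes, zero at the start; "moment": the same for the moment, N m; "opening": finger opening in m; "gripper_force": force on a finger pad.
Only numpy, scipy, OpenCV 4.12 (cv2) and the standard library are available. Lean on these libraries where they do the work, as an engineer would, in place of code of your own. Each camera call takes 0.05 s, during which the arm holds its last target. There are 200 camera calls.

## Working session

There is one attempt and no reset: what is moved stays moved. The work goes in short steps, Python scripts to look and compute and a tool call to move; the robot and the scene stay as the last step left them, time stands still between calls to the robot, and variables do not carry over. Pictures are saved under pics/ and viewed, at most 10 in all, crops included, and the job is handed in when it is done.

Besides the shell and the picture viewer there is one more tool, called by a JSON object that holds its "method" and its "body". arm_command: Moves the arm, as the interface text tells. Its arguments: {"type":"object","properties":{"plan":{"type":"array"}},"required":["plan"]}

```bash
mkdir -p pics
python3 - <<'E'
from station import robot, eyes
import cv2,numpy as np
s=robot.state();print({k:np.round(v,3).tolist() for k,v in s.items()})
for n in("scene","top"):
    i=eyes.camera_info(n);print(n,np.round(i["K"],1).tolist(),i["distortion"],np.round(i["extrinsics"],3).tolist())
    im=eyes.read_camera(n);cv2.imwrite(f"pics/{n}0.png",im[:,:,::-1])
E
```

```text
{'time': 0.0, 'joints': [-74.52, 19.074, -3.707, 83.707, 1.238, 77.343, -5.07], 'qvel': [-0.027, -0.018, 0.145, 0.058, -0.025, 0.012, 0.021], 'tau': [-0.001, -62.326, 0.024, -38.99, -0.061, 0.04, 0.0], 'tcp_pos': [0.18, 0.598, 0.222], 'eef_rot': [[-0.957, 0.289, -0.0], [0.289, 0.957, -0.001], [-0.0, -0.001, -1.0]], 'ft_force': [0.282, 0.347, -0.21], 'moment': [0.023, 0.004, -0.047], 'gripper_force': 0.0, 'opening': 0.087}
scene [[402.4, 0.0, 280.3], [0.0, 402.4, 213.6], [0.0, 0.0, 1.0]] [-0.0633844  0.         0.         0.         0.       ] [[0.828, 0.561, -0.002, -0.419], [0.466, -0.689, -0.556, -0.248], [-0.313, 0.459, -0.831, 1.214], [0.0, 0.0, 0.0, 1.0]]
top [[516.7, 0.0, 277.1], [0.0, 516.7, 214.0], [0.0, 0.0, 1.0]] [-0.11521689  0.          0.          0.          0.        ] [[0.023, -1.0, 0.006, -0.068], [-0.983, -0.024, -0.183, 0.551], [0.183, -0.002, -0.983, 1.167], [0.0, 0.0, 0.0, 1.0]]
```

View pics/scene0.png

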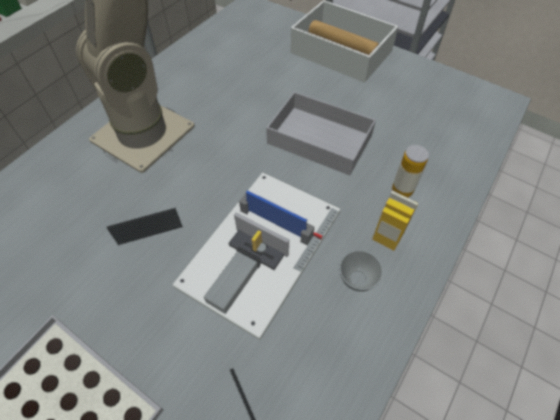

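View pics/top0.png

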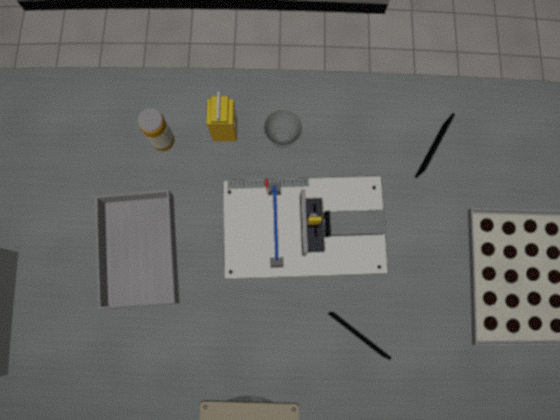

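The scene shows the guide with the blue plate, the stop plate, the yellow lever and the pan. In the top view the blue plate runs (275,190)–(276,262), the red mark is at (266,183), the stop plate is near x≈303, and the pan spans (97..177, 192..307). I'll measure these next.

```bash
cat > h.py <<'E'
from station import robot, eyes
import cv2,numpy as np
def ray(n,uv,z,info=None):
    i=info or eyes.camera_info(n);E=np.array(i["extrinsics"])
    p=cv2.undistortPoints(np.array(uv,float).reshape(-1,1,2),np.array(i["K"]),np.array(i["distortion"]))[:,0]
    d=np.c_[p,np.ones(len(p))]@E[:3,:3];c=-E[:3,:3].T@E[:3,3]
    return c+d*((z-c[2])/d[:,2])[:,None]
def mask(im,lo,hi,roi):
    m=cv2.inRange(cv2.cvtColor(im,cv2.COLOR_RGB2HSV),lo,hi);o=np.zeros_like(m);a,b,c,d=roi;o[c:d,a:b]=m[c:d,a:b];return o
def box(m):
    c=max(cv2.findContours(m,0,1)[0],key=cv2.contourArea);return cv2.minAreaRect(c),cv2.boxPoints(cv2.minAreaRect(c))
BLUE=((105,120,50),(130,255,255));RED1=((0,110,80),(8,255,255));RED2=((172,110,80),(180,255,255));YEL=((18,120,90),(35,255,255))
E
python3 - <<'E'
from h import *
np.set_printoptions(precision=4,suppress=True)
im=eyes.read_camera("top")
E=np.array(eyes.camera_info("top")["extrinsics"]);print("cam",-E[:3,:3].T@E[:3,3])
r,b=box(mask(im,*BLUE,(210,400,170,290)));print("blue",r,ray("top",b,.098))
m=mask(im,*RED1,(250,285,170,200))|mask(im,*RED2,(250,285,170,200));r,b=box(m);print("red",r,ray("top",[r[0]],.025))
r,b=box(mask(im,*YEL,(295,335,205,235)));print("yel",r,ray("top",b,.095))
m=cv2.inRange(im,(190,190,185),(255,255,255));o=np.zeros_like(m);o[165:290,210:400]=m[165:290,210:400]
o=cv2.morphologyEx(o,cv2.MORPH_CLOSE,np.ones((25,25)));r,b=box(o);print("board",r,ray("top",b,.018))
print("pan",ray("top",[[97,198],[171,192],[177,303],[100,307]],.065))
c=cv2.resize(im[165:290,210:400],None,fx=4,fy=4,interpolation=2);cv2.imwrite("pics/c1.png",c[:,:,::-1])
E
```

```text
cam [ 0.3294 -0.0529  1.2488]
blue ((275.044677734375, 221.9991912841797), (72.0599365234375, 3.053084373474121), 88.97696685791016) [[ 0.6086 -0.0438  0.098 ]
 [ 0.6089 -0.0508  0.098 ]
 [ 0.4438 -0.0576  0.098 ]
 [ 0.4435 -0.0508  0.098 ]]
red ((266.0, 182.5), (7.0, 2.0), 90.0) [[ 0.6347 -0.0263  0.025 ]]
yel ((314.5, 219.5), (7.0, 13.0), 90.0) [[ 0.5413 -0.1253  0.095 ]
 [ 0.542  -0.1549  0.095 ]
 [ 0.5259 -0.155   0.095 ]
 [ 0.5252 -0.1255  0.095 ]]Traceback (most recent call last):
  File "<stdin>", line 9, in <module>
  File "h.py", line 11, in box
    c=max(cv2.findContours(m,0,1)[0],key=cv2.contourArea);return cv2.minAreaRect(c),cv2.boxPoints(cv2.minAreaRect(c))
ValueError: max() iterable argument is empty
```

{"method": "arm_command", "body": {"plan": [[[0,0,0],[0,0,-6.4],-1],[[0,0,0],[0,0,-6.4],-1],[[0,0,0],[0,0,-6.4],-1],[[-17,-36,0],[0,0,0],-1],[[-17,-36,0],[0,0,0],-1],[[-17,-36,0],[0,0,0],-1],[[-17,-36,0],[0,0,0],-1],[[-17,-36,0],[0,0,0],-1],[[-17,-36,0],[0,0,0],-1],[[-17,-36,0],[0,0,0],-1],[[-17,-36,0],[0,0,0],-1],[[-17,-36,0],[0,0,0],-1]]}}

```text
time: 1.15
tcp_pos: [0.3474, 0.2792, 0.2225]
eef_rot: [[-0.999, -0.042, -0.0], [-0.042, 0.999, 0.0], [0.0, 0.0, -1.0]]
ft_force: [0.1, 0.7, 0.3]
opening: 0.0873
gripper_force: 0.0
```

Run:
```python
from h import *
np.set_printoptions(precision=4,suppress=True)
P=ray("top",[[97,198],[171,192],[177,303],[100,307]],.065);print("pan",P,P.mean(0))
s=robot.state();p=s["tcp_pos"];R=np.array(s["eef_rot"]);print(s["time"],p,R)
for t in([.526,-.0508,p[2]],):print((R.T@(np.array(t)-p))*1000)
```

```text
pan [[0.5781 0.3732 0.065 ]
 [0.5965 0.1963 0.065 ]
 [0.3386 0.1676 0.065 ]
 [0.3235 0.3454 0.065 ]] [0.4592 0.2706 0.065 ]
1.15 [0.3474 0.2792 0.2225] [[-0.9991 -0.0423 -0.    ]
 [-0.0423  0.9991  0.0004]
 [ 0.      0.0004 -1.    ]]
[-164.4977 -337.3002   -0.1429]
```

{"method": "arm_command", "body": {"plan": [[[-18,-37,0],[0,0,0],-0.2],[[-18,-37,0],[0,0,0],-0.2],[[-18,-37,0],[0,0,0],-0.2],[[-18,-37,0],[0,0,0],-0.2],[[-18,-37,0],[0,0,0],-0.2],[[-18,-37,0],[0,0,0],-0.2],[[-18,-37,0],[0,0,0],-0.2],[[-18,-37,0],[0,0,0],-0.2],[[-18,-37,0],[0,0,0],-0.2],[[0,0,20],[0,0,0],-0.2],[[0,0,20],[0,0,0],-0.2],[[0,0,0],[0,0,0],-0.2]]}}

```text
time: 2.15
tcp_pos: [0.5209, -0.0452, 0.179]
eef_rot: [[-0.999, -0.041, -0.005], [-0.041, 0.999, -0.001], [0.006, -0.001, -1.0]]
ft_force: [-0.9, 0.7, -0.8]
opening: 0.0522
gripper_force: 0.0
```

Run:
```python
from h import *
np.set_printoptions(precision=4,suppress=True)
s=robot.state();i=eyes.camera_info("wrist");im=eyes.read_camera("wrist");cv2.imwrite("pics/w1.png",im[:,:,::-1])
p=s["tcp_pos"];R=np.array(s["eef_rot"]);print(p,s["opening"])
print((R.T@(np.array([.526,-.0508,.075])-p))*1000)
r,b=box(mask(im,*BLUE,(0,560,0,420)));print(r);P=ray("wrist",b,.098,i);print(P,((P-p)@R)*1000)
```

```text
[ 0.5209 -0.0452  0.179 ] 0.05222697231510125
[ -5.3947  -5.7205 104.014 ]
((274.754638671875, 183.00445556640625), (152.19300842285156, 11.034539222717285), 88.9583740234375)
[[ 0.4471 -0.0572  0.098 ]
 [ 0.4467 -0.0496  0.098 ]
 [ 0.5574 -0.0432  0.098 ]
 [ 0.5579 -0.0516  0.098 ]] [[ 73.8051  -8.8489  81.4521]
 [ 73.9318  -1.3069  81.4481]
 [-36.9597   0.5471  80.8358]
 [-37.1272  -7.7996  80.84  ]]
```

View pics/w1.png

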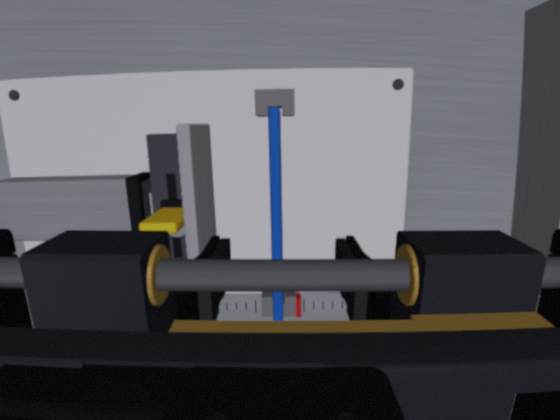

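The wrist view shows the blue plate centred between the fingers, from about (275,108) to (277,320), with the red mark at (298,305). I'll go down and grip.

{"method": "arm_command", "body": {"plan": [[[-5,-5,0],[0,0,0],-0.2],[[0,0,30],[0,0,0],-0.2],[[0,0,30],[0,0,0],-0.2],[[0,0,25],[0,0,0],-0.2],[[0,0,17],[0,0,0],-0.2],[[0,0,0],[0,0,0],-0.2],[[0,0,0],[0,0,0],0.5],[[0,0,0],[0,0,0],1],[[0,0,0],[0,0,0],1],[[0,0,0],[0,0,0],1],[[0,0,0],[0,0,0],1]]}}

```text
time: 3.12
tcp_pos: [0.5287, -0.0493, 0.0815]
eef_rot: [[-0.999, -0.042, 0.002], [-0.042, 0.999, 0.001], [-0.002, 0.0, -1.0]]
ft_force: [0.0, 0.0, 0.5]
opening: 0.027
gripper_force: 0.0
```

{"method": "arm_command", "body": {"plan": [[[2,-1,6],[0,0,0],1],[[0,0,0],[0,0,0],1],[[0,0,0],[0,0,0],1],[[0,0,0],[0,0,0],1],[[0,0,0],[0,0,0],1],[[0,0,0],[0,0,0],1],[[0,0,0],[0,0,0],1],[[0,0,0],[0,0,0],1]]}}

```text
time: 3.78
tcp_pos: [0.5262, -0.0505, 0.0745]
eef_rot: [[-0.999, -0.042, 0.0], [-0.042, 0.999, 0.0], [-0.0, 0.0, -1.0]]
ft_force: [-0.9, 0.1, -0.3]
opening: 0.0077
gripper_force: 30.0
```

{"method": "arm_command", "body": {"plan": [[[0,0,-8],[0,0,0],1],[[0,0,-18],[0,0,0],1],[[0,0,-25],[0,0,0],1],[[0,0,-30],[0,0,0],1],[[0,0,0],[0,0,0],1],[[5,20,0],[0,0,0],1],[[5,30,0],[0,0,0],1],[[5,32,0],[0,0,0],1],[[5,32,0],[0,0,0],1],[[5,32,0],[0,0,0],1],[[5,32,0],[0,0,0],1],[[5,32,0],[0,0,0],1]]}}

```text
time: 4.78
tcp_pos: [0.4818, 0.1592, 0.156]
eef_rot: [[-0.999, -0.042, 0.001], [-0.042, 0.999, 0.001], [-0.001, 0.0, -1.0]]
ft_force: [1.3, 0.5, -1.5]
opening: 0.0078
gripper_force: 30.0
```

{"method": "arm_command", "body": {"plan": [[[5,32,0],[0,0,0],1],[[5,32,0],[0,0,0],1],[[5,30,0],[0,0,0],1],[[3,20,0],[0,0,0],1],[[0,0,0],[0,0,0],1]]}}

```text
time: 5.2
tcp_pos: [0.4576, 0.276, 0.1557]
eef_rot: [[-0.999, -0.049, -0.0], [-0.049, 0.999, 0.002], [0.0, 0.002, -1.0]]
ft_force: [-0.3, 0.5, 0.4]
opening: 0.0083
gripper_force: 30.0
```

Run:
```python
from h import *
np.set_printoptions(precision=4,suppress=True)
s=robot.state();im=eyes.read_camera("top");im2=eyes.read_camera("scene")
p=s["tcp_pos"];R=np.array(s["eef_rot"]);print(p,s["opening"],s["gripper_force"])
print((R.T@(np.array([.459,.271,p[2]])-p))*1000)
cv2.imwrite("pics/c2.png",np.hstack([im,im2])[:,:,::-1][50:350,:][:, :].copy()) if 0 else cv2.imwrite("pics/c2.png",im2[:,:,::-1])
```

```text
[0.4576 0.276  0.1557] 0.008296973905352294 29.981094589456916
[-1.1621 -5.0984 -0.0087]
```

View pics/c2.png

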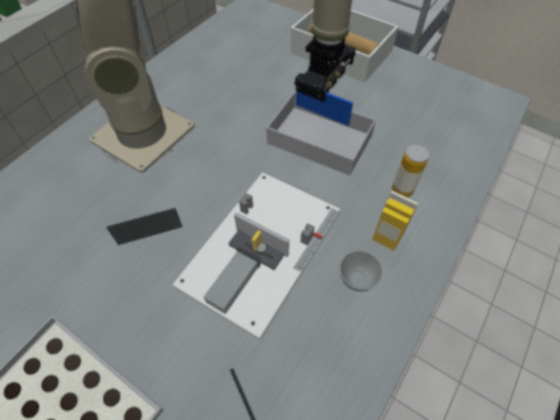

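The blue plate is held above the pan, around (325,108). Next I'll lower it and let go.

{"method": "arm_command", "body": {"plan": [[[0,-5,25],[0,0,0],1],[[0,0,30],[0,0,0],1],[[0,0,20],[0,0,0],1],[[0,0,10],[0,0,0],1],[[0,0,4],[0,0,0],1],[[0,0,0],[0,0,0],1],[[0,0,0],[0,0,0],-0.2],[[0,0,0],[0,0,0],-0.2],[[0,0,0],[0,0,0],-0.2],[[0,0,0],[0,0,0],-0.2],[[0,0,0],[0,0,0],-0.2]]}}

```text
time: 6.22
tcp_pos: [0.46, 0.2662, 0.0671]
eef_rot: [[-0.999, -0.042, 0.001], [-0.042, 0.999, 0.001], [-0.001, 0.001, -1.0]]
ft_force: [-1.1, -0.3, 0.1]
opening: 0.0333
gripper_force: 0.0
```

{"method": "arm_command", "body": {"plan": [[[0,0,-15],[0,0,0],-0.2],[[0,0,-30],[0,0,0],-0.2],[[0,0,-30],[0,0,0],-0.2],[[0,0,-30],[0,0,0],-0.2],[[-4,-20,0],[0,0,0],-0.2],[[-4,-35,0],[0,0,0],-0.2],[[-4,-35,0],[0,0,0],-0.2],[[-4,-35,0],[0,0,0],-0.2],[[-4,-35,0],[0,0,0],-0.2],[[0,0,0],[0,0,0],-0.2]]}}

```text
time: 7.05
tcp_pos: [0.4876, 0.0995, 0.1721]
eef_rot: [[-0.999, -0.034, 0.001], [-0.034, 0.999, -0.001], [-0.001, -0.001, -1.0]]
ft_force: [-0.1, -0.8, 0.6]
opening: 0.0522
gripper_force: 0.0
```

Run:
```python
from h import *
np.set_printoptions(precision=4,suppress=True)
s=robot.state();im=eyes.read_camera("top")
p=np.array(s["tcp_pos"]);R=np.array(s["eef_rot"]);print(p,s["opening"],s["gripper_force"],R)
c=cv2.resize(im[165:320,70:400],None,fx=2.4,fy=2.4,interpolation=2);cv2.imwrite("pics/c3.png",c[:,:,::-1])
g=cv2.cvtColor(im,cv2.COLOR_RGB2HSV)
r,b=box(mask(im,*YEL,(295,335,205,235)));print("yel",r,ray("top",[r[0]],.095))
r,b=box(mask(im,*BLUE,(70,200,170,320)));print("blue",r)
for v in(195,205,240): print(v,im[v,292:316].astype(int).sum(1).tolist())
```

```text
[0.4876 0.0995 0.1721] 0.05218724118836926 0.0 [[-0.9994 -0.0336  0.0012]
 [-0.0336  0.9994 -0.0013]
 [-0.0011 -0.0013 -1.    ]]
yel ((314.5, 219.5), (7.0, 13.0), 90.0) [[ 0.5336 -0.1402  0.095 ]]
blue ((139.5, 262.0), (9.0, 42.0), 0.0)
195 [501, 494, 507, 515, 500, 489, 500, 402, 313, 316, 363, 375, 399, 439, 494, 503, 507, 512, 510, 515, 497, 504, 509, 496]
205 [501, 501, 493, 509, 512, 508, 485, 420, 314, 295, 364, 383, 366, 294, 194, 152, 136, 139, 177, 147, 91, 91, 72, 90]
240 [501, 503, 511, 508, 508, 505, 498, 489, 443, 345, 291, 332, 383, 383, 335, 257, 179, 138, 158, 163, 153, 169, 159, 140]
```

View pics/c3.png

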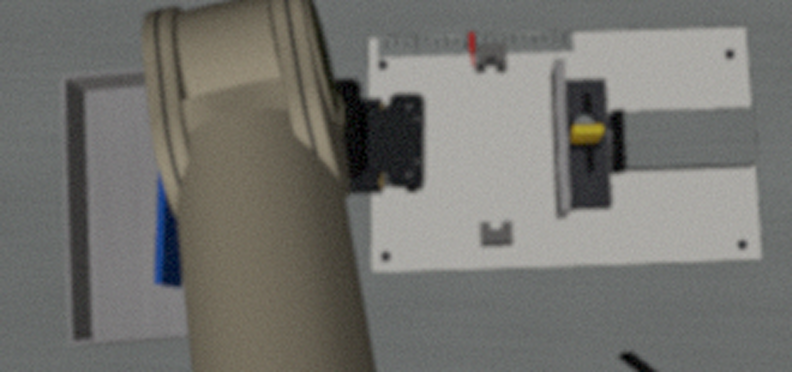

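The plate is in the pan; its blue shows at about (168,240) in the crop. Now I'll go over the stop plate.

{"method": "arm_command", "body": {"plan": [[[2,-25,0],[0,0,0],-0.2],[[2,-38,0],[0,0,0],-0.2],[[2,-38,0],[0,0,0],-0.2],[[2,-38,0],[0,0,0],-0.2],[[2,-38,0],[0,0,0],-0.2],[[3,-30,0],[0,0,0],-0.2],[[0,-9,0],[0,0,0],-0.2],[[0,0,0],[0,0,0],-0.2],[[0,0,0],[0,0,0],-0.2]]}}

```text
time: 7.85
tcp_pos: [0.4829, -0.1082, 0.1715]
eef_rot: [[-0.999, -0.043, 0.0], [-0.043, 0.999, 0.0], [-0.0, 0.0, -1.0]]
ft_force: [0.6, 0.9, 0.2]
opening: 0.0521
gripper_force: 0.0
```

Run:
```python
from h import *
np.set_printoptions(precision=4,suppress=True)
s=robot.state();i=eyes.camera_info("wrist");im=eyes.read_camera("wrist");cv2.imwrite("pics/w2.png",im[:,:,::-1])
p=np.array(s["tcp_pos"]);R=np.array(s["eef_rot"]);print(p)
print((R.T@(np.array([.4837,-.1173,.055])-p))*1000)
m=mask(im,*RED1,(200,560,0,420))|mask(im,*RED2,(200,560,0,420));r,b=box(m);print("red",r,ray("wrist",[r[0]],.025,i))
t=eyes.read_camera("top");r,b=box(mask(t,*BLUE,(90,185,185,310)));print("blue",r,b)
cv2.imwrite("pics/t2.png",cv2.resize(t[175:325,80:330],None,fx=3,fy=3)[:,:,::-1])
```

```text
[ 0.4829 -0.1082  0.1715]
[ -0.4058  -9.1499 116.5168]Traceback (most recent call last):
  File "<stdin>", line 6, in <module>
  File "h.py", line 11, in box
    c=max(cv2.findContours(m,0,1)[0],key=cv2.contourArea);return cv2.minAreaRect(c),cv2.boxPoints(cv2.minAreaRect(c))
ValueError: max() iterable argument is empty
```

View pics/w2.png

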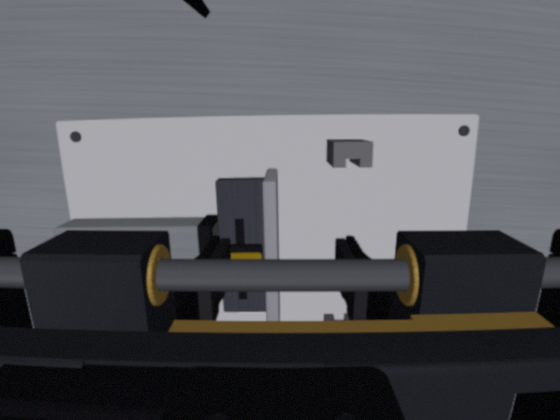

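The plate's top edge is at column ~272, between the fingers at about 208 and 348. The yellow lever is at (246,257), clear of the finger. I'll descend astride the plate.

{"method": "arm_command", "body": {"plan": [[[0,-8,10],[0,0,0],-0.2],[[0,0,30],[0,0,0],-0.2],[[0,0,30],[0,0,0],-0.2],[[0,0,25],[0,0,0],-0.2],[[0,0,15],[0,0,0],-0.2],[[0,0,6],[0,0,0],0.2],[[0,0,0],[0,0,0],0.66],[[0,0,0],[0,0,0],0.66],[[0,0,0],[0,0,0],0.66],[[0,0,0],[0,0,0],0.66],[[0,0,0],[0,0,0],0.66],[[0,0,0],[0,0,0],0.66]]}}

```text
time: 8.9
tcp_pos: [0.4833, -0.1173, 0.0561]
eef_rot: [[-0.999, -0.042, 0.001], [-0.042, 0.999, 0.0], [-0.001, 0.0, -1.0]]
ft_force: [-0.0, 0.4, -0.3]
opening: 0.0173
gripper_force: 0.0
```

Run:
```python
from h import *
np.set_printoptions(precision=4,suppress=True)
s=robot.state();p=np.array(s["tcp_pos"]);R=np.array(s["eef_rot"]);print(s["time"],p,s["opening"],s["ft_force"],s["gripper_force"])
print((R.T@(np.array([.4837,-.1173,.055])-p))*1000, (R.T@(np.array([.6347,-.0263,.055])-p))*1000)
t=eyes.read_camera("top");r,b=box(mask(t,*BLUE,(90,185,185,310)));print("blue",r,b)
cv2.imwrite("pics/t2.png",cv2.resize(t[175:325,80:330],None,fx=3,fy=3)[:,:,::-1])
```

```text
8.9 [ 0.4833 -0.1173  0.0561] 0.01734792972911543 [-0.0172  0.4325 -0.2728] 0.0
[-0.3569 -0.0031  1.1053] [-155.0749   84.5208    1.308 ]
blue ((140.3657684326172, 247.12466430664062), (9.919124603271484, 70.10009002685547), 2.12109637260437) [[134.1124 281.9671]
 [136.7069 211.9151]
 [146.6192 212.2822]
 [144.0247 282.3343]]
```

View pics/t2.png

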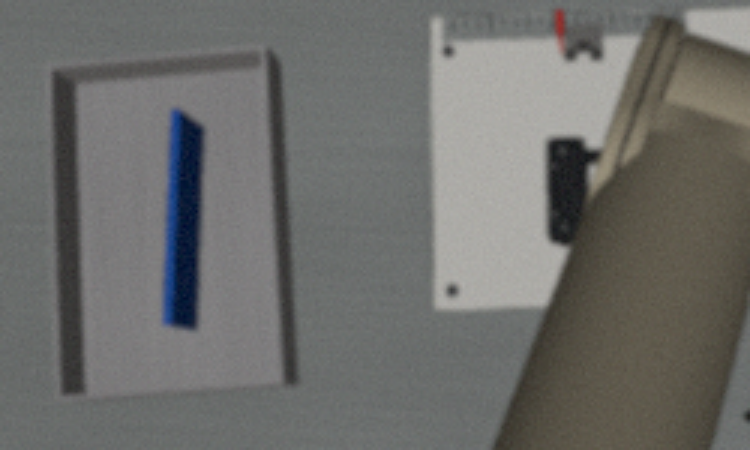

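The spacer stands upright inside the pan at crop (185,220), and the mark is at (560,30). Now I'll pull the stop plate.

{"method": "arm_command", "body": {"plan": [[[0,0,0],[0,0,0],0.66],[[0,0,0],[0,0,0],0.66],[[0,8,0],[0,0,0],0.66],[[0,10,0],[0,0,0],0.66],[[0,10,0],[0,0,0],0.66],[[0,10,0],[0,0,0],0.66],[[0,10,0],[0,0,0],0.66],[[0,10,0],[0,0,0],0.66],[[0,10,0],[0,0,0],0.66],[[0,10,0],[0,0,0],0.66],[[0,6,0],[0,0,0],0.66],[[0,0,0],[0,0,0],0.66]]}}

```text
time: 9.95
tcp_pos: [0.4786, -0.0331, 0.0554]
eef_rot: [[-0.999, -0.043, -0.001], [-0.043, 0.999, -0.001], [0.001, -0.001, -1.0]]
ft_force: [-2.9, -4.8, 0.9]
opening: 0.0148
gripper_force: 2.4
```

Run:
```python
from h import *
np.set_printoptions(precision=4,suppress=True)
s=robot.state();i=eyes.camera_info("wrist");im=eyes.read_camera("wrist");p=np.array(s["tcp_pos"]);R=np.array(s["eef_rot"]);print(s["time"],p,s["opening"],s["ft_force"],s["gripper_force"])
print((R.T@(np.array([.6347,-.0263,.055])-p))*1000)
t=eyes.read_camera("top")
a=cv2.resize(im[100:420],(560,320));b=cv2.resize(t[165:290,190:400],(470,280))
o=np.zeros((600,560,3),np.uint8);o[:320]=a;o[320:,:470]=b
cv2.imwrite("pics/c4.png",o[:,:,::-1])
```

```text
9.95 [ 0.4786 -0.0331  0.0554] 0.014824376815421965 [-2.8952 -4.8272  0.9498] 2.430335234384984
[-156.2162    0.1438    0.1295]
```

View pics/c4.png

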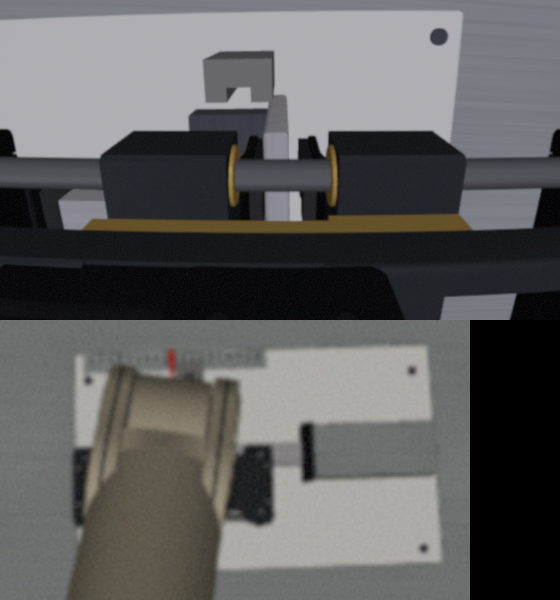

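The left (-y) finger is on the plate, and the plate is about 2.5 mm short of the mark.

{"method": "arm_command", "body": {"plan": [[[0,2.5,0],[0,0,0],0.66],[[0,0,0],[0,0,0],0.66],[[0,0,0],[0,0,0],0.66],[[0,0,0],[0,0,0],0.66]]}}

```text
time: 10.38
tcp_pos: [0.4786, -0.0319, 0.0553]
eef_rot: [[-0.999, -0.041, -0.001], [-0.041, 0.999, -0.001], [0.001, -0.001, -1.0]]
ft_force: [-2.1, -4.9, 1.4]
opening: 0.0149
gripper_force: 2.5
```

Run:
```python
from h import *
np.set_printoptions(precision=4,suppress=True)
s=robot.state();p=np.array(s["tcp_pos"]);R=np.array(s["eef_rot"])
u=np.array([.6347,-.0263,.025]);gy=np.array([-.041,.999,0])
print(s["time"],p,s["opening"],s["ft_force"],"mark-plate mm",((u-p)@gy+.0024)*1000)
t=eyes.read_camera("scene")
c=t[170:340,150:360];r,b=box(mask(t,*YEL,(230,320,180,260)));print(r)
m=mask(t,*RED1,(300,335,220,250))|mask(t,*RED2,(300,335,220,250));print(box(m)[0])
cv2.imwrite("pics/c5.png",cv2.resize(c,None,fx=3.5,fy=3.5,interpolation=2)[:,:,::-1])
```

```text
10.3833 [ 0.4786 -0.0319  0.0553] 0.014865171796905571 [-2.0575 -4.9481  1.3756] mark-plate mm 1.6274706592033275
((274.7702331542969, 214.37838745117188), (6.5759596824646, 19.563480377197266), 9.462321281433105)
((317.3000183105469, 234.90000915527344), (7.602630138397217, 2.2360680103302), 26.56505012512207)
```

View pics/c5.png

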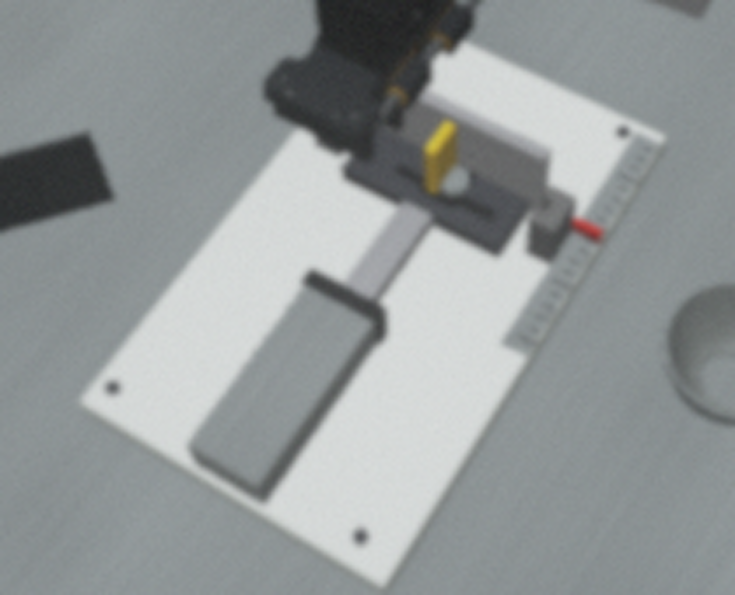

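The lever is still open at crop (440,157), and the plate's far end at (548,155) lines up with the red pointer at (588,230). I'll check that by casting rays.

Run:
```python
from h import *
np.set_printoptions(precision=4,suppress=True)
gy=np.array([-.041,.999,0])
t=ray("top",[[266,182.5]],.03);a=ray("scene",[[317.3,234.9]],.03);b=ray("scene",[[306.6,213.4]],.093)
print(t,a,b,t@gy,a@gy,b@gy)
for z in(.018,.024,.03,.036):print(z,ray("top",[[266,182.5]],z),ray("scene",[[317.3,234.9]],z))
```

```text
[[ 0.6335 -0.0264  0.03  ]] [[ 0.6354 -0.0296  0.03  ]] [[ 0.6002 -0.0285  0.093 ]] [-0.0524] [-0.0557] [-0.0531]
0.018 [[ 0.6365 -0.0261  0.018 ]] [[ 0.6325 -0.023   0.018 ]]
0.024 [[ 0.635  -0.0263  0.024 ]] [[ 0.634  -0.0263  0.024 ]]
0.03 [[ 0.6335 -0.0264  0.03  ]] [[ 0.6354 -0.0296  0.03  ]]
0.036 [[ 0.632  -0.0265  0.036 ]] [[ 0.6369 -0.0329  0.036 ]]
```

{"method": "arm_command", "body": {"plan": [[[-5,0.5,0],[0,0,0],0.66],[[-6,0,0],[0,0,0],0.66],[[-6,0,0],[0,0,0],0.66],[[-6,0,0],[0,0,0],0.66],[[-6,0,0],[0,0,0],0.66],[[-5,0,0],[0,0,0],0.66],[[-5,0,0],[0,0,0],0.66],[[-5,0,0],[0,0,0],0.66],[[-5,0,0],[0,0,0],0.66],[[-5,0,0],[0,0,0],0.66],[[-5,0,0],[0,0,0],0.66],[[0,0,0],[0,0,0],0.66]]}}

```text
time: 11.43
tcp_pos: [0.5374, -0.0293, 0.0549]
eef_rot: [[-0.999, -0.041, -0.003], [-0.041, 0.999, -0.002], [0.003, -0.002, -1.0]]
ft_force: [-1.6, -4.9, -2.0]
opening: 0.0147
gripper_force: 3.1
```

```bash
cat > c.py <<'E'
from h import *
np.set_printoptions(precision=4,suppress=True)
s=robot.state();p=np.array(s["tcp_pos"])
u=np.array([.6347,-.0263,.025]);gy=np.array([-.041,.999,0]);gx=np.array([.999,.041,0])
st=np.array([.4837,-.1173,0])
print(s["time"],p,s["opening"],s["ft_force"],"mark-plate mm",((u-p)@gy+.0024)*1000,"slid",(p-st)@gx*1000)
t=eyes.read_camera("scene");r,b=box(mask(t,*YEL,(230,320,170,260)));print(r,ray("scene",[r[0]],.075))
E
python3 c.py
```

```text
11.4333 [ 0.5374 -0.0293  0.0549] 0.014679534328331746 [-1.5873 -4.9459 -1.952 ] mark-plate mm 1.3599536151883107 slid 57.20692752262113
((283.2000427246094, 219.60003662109375), (5.366562843322754, 16.994115829467773), 26.56505012512207) [[ 0.5582 -0.0635  0.075 ]]
```

{"method": "arm_command", "body": {"plan": [[[-4,0.5,0],[0,0,0],0.66],[[-4,0,0],[0,0,0],0.66],[[-2,0,0],[0,0,0],0.66],[[0,0,0],[0,0,0],0.66],[[0,0,0],[0,0,0],0.66]]}}

```text
time: 11.9
tcp_pos: [0.5461, -0.0286, 0.0547]
eef_rot: [[-0.999, -0.041, -0.004], [-0.041, 0.999, -0.002], [0.004, -0.001, -1.0]]
ft_force: [-7.1, -5.7, 2.4]
opening: 0.015
gripper_force: 8.1
```

```bash
python3 c.py
```

```text
11.9 [ 0.5461 -0.0286  0.0547] 0.01501022252548995 [-7.0978 -5.654   2.364 ] mark-plate mm 1.0844767754481497 slid 65.93375665988974
((286.23077392578125, 221.3461456298828), (4.465250492095947, 15.504340171813965), 29.744882583618164) [[ 0.5669 -0.0636  0.075 ]]
```

{"method": "arm_command", "body": {"plan": [[[-2,0,0],[0,0,0],0.66],[[-2,0,0],[0,0,0],0.66],[[0,0,0],[0,0,0],0.66],[[0,0,0],[0,0,0],0.66]]}}

```text
time: 12.28
tcp_pos: [0.5466, -0.0293, 0.0544]
eef_rot: [[-0.999, -0.039, -0.012], [-0.039, 0.999, -0.001], [0.012, -0.001, -1.0]]
ft_force: [-26.2, -6.0, 17.9]
opening: 0.015
gripper_force: 17.6
```

```bash
python3 c.py
python3 - <<'E'
from h import *
t=eyes.read_camera("scene");cv2.imwrite("pics/c6.png",cv2.resize(t[80:300,180:390],None,fx=2.7,fy=2.7,interpolation=2)[:,:,::-1])
E
```

```text
12.2833 [ 0.5466 -0.0293  0.0544] 0.014999730039984087 [-26.1562  -6.0114  17.9397] mark-plate mm 1.7528780657102618 slid 66.4206821766082
((286.0692443847656, 222.2538604736328), (3.845076322555542, 13.767854690551758), 29.744882583618164) [[ 0.5679 -0.0659  0.075 ]]
```

View pics/c6.png

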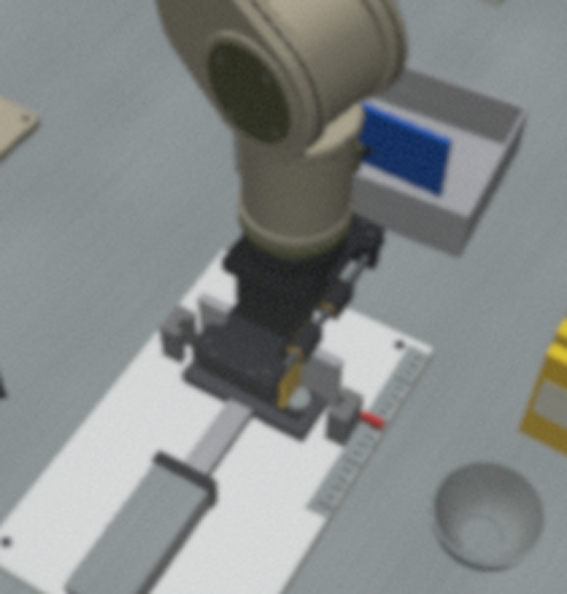

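The lever is at its end stop: motion stalled at 26 N. I'll relieve that push, trim y, and hand in.

{"method": "arm_command", "body": {"plan": [[[3,0.7,0],[0,0,0],0.66],[[0,0,0],[0,0,0],0.66],[[0,0,0],[0,0,0],0.66],[[0,0,0],[0,0,0],0.66],[[0,0,0],[0,0,0],0.66]]}}

```text
time: 12.8
tcp_pos: [0.546, -0.0282, 0.0545]
eef_rot: [[-0.999, -0.04, -0.006], [-0.04, 0.999, -0.002], [0.006, -0.001, -1.0]]
ft_force: [-12.4, -5.6, 5.2]
opening: 0.0147
gripper_force: 7.5
```

```bash
python3 c.py
```

```text
12.8 [ 0.546  -0.0282  0.0545] 0.014654920227661813 [-12.4198  -5.6483   5.1933] mark-plate mm 0.6725087354791548 slid 65.91394774726787
((286.3538513183594, 221.13076782226562), (4.465250492095947, 16.00048065185547), 29.744882583618164) [[ 0.5668 -0.063   0.075 ]]
```

```bash
python3 -c "
from station import robot
print(robot.finish_job())"
```

```text
the job is handed in; nothing more can be done
None
```

I handed the job in at 12.8 s, with no verdict returned: the spacer stands in the pan, the stop plate is held about 1 mm short of the red mark by my measurement, and the lever is pushed to its end stop.

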